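# Crank a cam clamp into its dwell to hold a brass sample

## Robot

A 6-joint arm with a two-finger parallel gripper is mounted at the origin on the work surface. World frame = base frame: x ahead of the robot, y to its left, z up, the work surface at z = 0. Lengths are in m, angles in rad, forces in N, time in s.
With the tool pointing down it reaches from about 0.375 to 0.9 m from the base axis. Payload 3.1 kg.
Tool frame: the origin (TCP) lies between the finger pads; the fingertips stand 19 mm ahead of it and the grasp point (between the pads) is the TCP; z points along the fingers, y is the direction in which the jaws open and shut (so a half turn about z gives the same grasp; the last joint's range is limited). The gripper opens to 85 mm and grips with 20 to 120 N. Pads are 22 mm wide; open, the fingers measure 114 mm over their backs; the gripper's body (76 mm by 85 mm) begins 54 mm behind the grasp point. The pads swing forward as they close: fully open they stand 13 mm farther back than shut.
Start: joints at [-1.407, 0.527, 1.433, -0, 1.181, -0.178], TCP at [0.21, -0.589, 0.25] pointing down, gripper open.
Joint ranges: [-3.08, 3.08], [-0.75, 2.2], [0.22, 2.44], [-1.43, 4.57], [0, 2.65], [-2.85, 2.85]. Speed limits (rad/s): [2.79, 2.79, 3.14, 3.14, 3.14, 3.14].

## Interface

Orientations are given as a unit quaternion [x, y, z, w].
In Python, from station import manip, optics, job gives the robot as it stands.
- The arm moves only by the shell command python3 -m inch 'ROWS' [OPENING] [FORCE]. ROWS is JSON, one flat list of numbers, 4 for each row, row after row: the shift along the world's x, y, z in cm, then the turn about the world's z in rad. A call has 1 to 20 rows; each row shifts and turns the commanded pose from where the row before left it; what a row does not reach is not made up. A row lasts 1/8 s, in which the tool goes at most 62.5 mm and 10.7 degrees, less where a joint would pass 70% of its speed; a pose out of reach is approached as far as the arm can. A call with a gripper value outside its range is refused whole. OPENING is the opening in per cent of the stroke, from 0 (shut) to 100 (fully open), set as the call begins (- or left out, the last holds). The fingers move at their own pace and stop on an object; FORCE is the grip in N (left out, the last holds). Time passes only in rows, so rows that do not move let the fingers close. It gives the time, the measured TCP pose, the force and the opening at its end, in the units of the state.
- manip.sense(): the state, without advancing time (a new reading comes with each control period).
- optics.snapshot(name): name is "side" or "top"; returns (picture, depth): 480x640x3 uint8, red, green, blue; 480x640 float32, m along the optical axis (not along the pixel's ray), 0 where there is no reading.
- optics.camera_model(name): a dict with "mtx" (3x3 intrinsics, pixels), "camera_from_world" (4x4, takes a point from world to camera coordinates). Camera axes: x right, y up, looking along -z (the intrinsics and any distortion apply to the point x, -y, -z); pixel columns grow to the right and rows downward; lengths in m; the calibration is good to about 2 mm. A picture is of the moment at which its call begins. camera_model takes no time and is no camera call.
- job.sign_off(): hands the job in, once; it reports no verdict.
The state is a dict: "t": time; "q": joint angles; "qd": joint speeds; "tau": joint torques, N m; "tcp_pos": TCP position; "tool_rot": TCP orientation; "force": force on the tool from outside, world axes, zero at the start; "ft_torque": the same for the moment, N m; "finger_gap": opening from 0.0 (shut) to 1.0 (fully open).
Only numpy, scipy, OpenCV 4.12 (cv2) and the standard library are available. Lean on these libraries where they do the work, as an engineer would, in place of code of your own. Each camera call takes 0.05 s, during which the arm holds its last target.

## Task

Two identical hand-cranked cam clamps stand on the lab bench, and one of them has a brass block in its nest. Turn the crank of that one by its red grip until the green dwell of the cam is well under the roller, so that the follower is fully out and keeps the block clamped against the dark jaw, then let go. Do not turn the crank of the empty clamp.

Things in the scene. Friction and masses are not known exactly. Their poses are not given: they have to be found in the camera images.
- clamp: Fixed clamp with the brass block: grey base plate 245 x 100 x 12 mm. Origin on the bench, on the axis of the vertical camshaft; x points along the follower from camshaft to block, z up. Flat steel cam, top 34 mm above the bench, radius 32 mm rising smoothly to 44 mm on the lobe, whose constant 44 mm arc, the dwell, is 80 degrees wide and painted green. All but the crank is below 50 mm.
- crank (a joint): Angle of this clamp's crank in rad about z, counter-clockwise from above: 0 with the arm along the clamp's x (towards the block), start within 1.0 of 0. The green dwell is opposite to the arm, so it is under the roller within 0.7 of +pi or -pi (arm pointing away from the block). Turns either way, under 8 N at the grip; let go on the cam's slope it may spring back, in the dwell it stays.
- grip (a point): Centre of the red upright round grip on the end of this clamp's crank arm: 24 mm diameter, 46 mm tall, from 66 to 112 mm above the bench; arm's top at 62 mm. It goes round the camshaft axis at a radius of 65 mm and spins freely on its own pin, so it can be gripped from above and led round without turning the gripper.
- follower (a joint): Travel in m of this clamp's follower, whose brass roller (16 mm diameter) rides on the cam on the side of the block: 0 fully back on the cam's low part, 0.012 fully out in the dwell. Its black rubber pad is sprung and gives way by some 4 mm as it holds the block.
- sample_mid (a point): Centre of the brass block, 40 x 30 x 30 mm, loose in the nest of the clamp, 27 mm above the bench, its length along the clamp's x axis. Held against the dark jaw, its centre is 138 mm along x from the camshaft axis; at the start it stands 1 to 3 mm short of that.
- spare_grip (a point): Centre of the same red grip on the other, empty clamp, which is built alike. It must stay where it is.
Mind the look-alikes: they are no part of the job. What is meant by the part that bears sample_mid is not blue, pink or turquoise, and is the smaller of those in its own colour.

How it is judged:
At the end, for the whole second after the job is handed in: The follower of the clamp with the brass block is out by more than 10.8 of its 12 mm (roller on the green dwell) and stays there at rest, and the block is still down in its nest (centre less than 32 mm above the bench), pressed against the jaw (centre 136.5 to 141 mm from the camshaft axis) (value of joint follower above 0.0108 m and velocity of joint follower between -0.003 and 0.003 m/s and x of sample_mid in the frame of clamp between 0.1365 and 0.141 m and z of sample_mid in the frame of clamp below 0.032 m); the robot touches nothing.
It fails at once if the crank of the empty clamp is turned (its grip moves by more than 20 mm) (distance of spare_grip from where it was at the start of the episode above 0.02 m).
It also fails if it takes over 38 s, if anything falls off the work surface, if the arm or the gripper's body presses on something with over 40 N, if the wrist force passes 120 N, or if a joint passes its speed limit or range.

## Working session

There is one attempt and no reset: what is moved stays moved. The work goes in short steps, Python scripts to look and compute and a shell command to move; the robot and the scene stay as the last step left them, time stands still between calls to the robot, and variables do not carry over. Pictures are saved under pics/ and viewed, and the job is handed in when it is done.

```bash
mkdir -p pics; ls
python3 - <<'E'
from station import manip, optics, job
import cv2,numpy as np
print(manip.sense())
for n in("top","side"):
    p,d=optics.snapshot(n); cv2.imwrite(f"pics/{n}0.png",p[:,:,::-1]); np.savez(f"{n}0.npz",p=p,d=d)
    print(optics.camera_model(n))
E
```

```text
pics
{'t': 0.0, 'q': array([-1.40648367e+00,  5.28464118e-01,  1.43392889e+00, -1.70746773e-05,
        1.18140653e+00, -1.78530091e-01]), 'qd': array([-2.36701998e-04,  5.33003504e-05,  1.16712158e-04, -8.44297835e-04,
        5.28392256e-04, -1.36737749e-03]), 'tau': array([ 1.21898040e-03, -4.42349732e+01, -1.78026080e+01, -1.13420281e-04,
        8.37543514e-03,  8.90577724e-06]), 'tcp_pos': array([ 0.20999442, -0.58793104,  0.24932639]), 'tool_rot': array([ 9.85342146e-01,  1.70586159e-01, -5.04814477e-08, -1.10346832e-03]), 'force': array([ 0.51572876, -1.03952257, -0.28693698]), 'ft_torque': array([ 0.08715146, -0.05822767, -0.02412756]), 'finger_gap': 1.0000587557014569}
{'mtx': array([[618.5152054 ,   0.        , 331.44198719],
       [  0.        , 618.5152054 , 240.25370829],
       [  0.        ,   0.        ,   1.        ]]), 'camera_from_world': array([[-0.00872655, -0.99985595,  0.01455789,  0.02237713],
       [ 0.98089499, -0.00572982,  0.19445357, -0.65992897],
       [-0.19434215,  0.01597667,  0.98080369, -1.18047395],
       [ 0.        ,  0.        ,  0.        ,  1.        ]])}
{'mtx': array([[611.79829813,   0.        , 327.92208903],
       [  0.        , 611.79829813, 233.89467123],
       [  0.        ,   0.        ,   1.        ]]), 'camera_from_world': array([[-0.97578403, -0.21748741,  0.02333985,  0.65882374],
       [ 0.14247677, -0.55099871,  0.82225349, -0.14773378],
       [-0.16596955,  0.80566721,  0.56864264, -1.11596027],
       [ 0.        ,  0.        ,  0.        ,  1.        ]])}
```

View pics/top0.png

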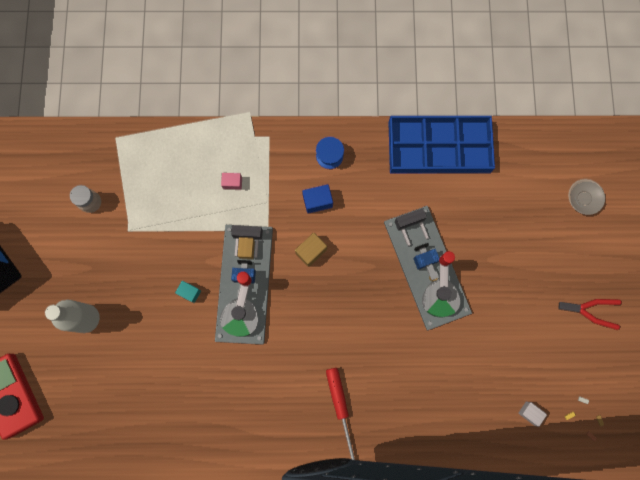

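View pics/side0.png

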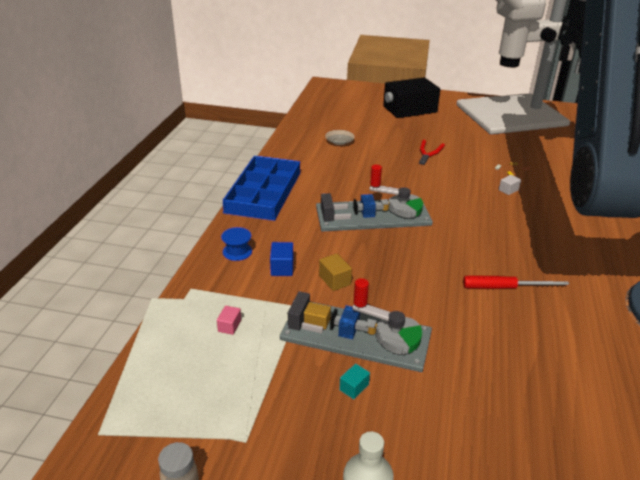

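The top view shows two clamps. Candidates for the block:
- The brass block in the left clamp's nest, (245,247).
- A loose, larger brass block on the bench, (311,249).
- The blue (318,198), pink (231,181) and turquoise (188,291) blocks.

Candidates for the grip:
- The left clamp's grip, (243,278).
- The right, empty clamp's grip, (448,258).

I choose the left clamp: its block is the smaller brass one and sits in the nest. Next I'll check this in a crop and measure.

```bash
cat > h.py <<'E'
import numpy as np,cv2
from station import optics
def ray(n,u,v):
    m=optics.camera_model(n);K=m["mtx"];T=m["camera_from_world"];R=T[:3,:3]
    d=np.array([(u-K[0,2])/K[0,0],-(v-K[1,2])/K[1,1],-1.]);return -R.T@T[:3,3],R.T@d
def onz(n,u,v,z):
    o,d=ray(n,u,v);return o+d*(z-o[2])/d[2]
def proj(n,P):
    m=optics.camera_model(n);K=m["mtx"];c=m["camera_from_world"]@np.append(P,1);return K[0,0]*c[0]/-c[2]+K[0,2],-K[1,1]*c[1]/-c[2]+K[1,2]
def at(n,d,u,v):
    o,r=ray(n,u,v);return o+r*d[int(round(v)),int(round(u))]
def blobs(p,col,box,amin=15):
    h=cv2.cvtColor(p,cv2.COLOR_RGB2HSV);H,S,V=[h[...,i].astype(int) for i in range(3)]
    m={'red':((H<6)|(H>174))&(S>170)&(V>90),'green':(H>45)&(H<85)&(S>120)&(V>50),'brass':(H>13)&(H<25)&(S>120)&(V>90),'plate':(S<60)&(V>70)&(V<150)}[col]
    k=np.zeros_like(m);x0,y0,x1,y1=box;k[y0:y1,x0:x1]=1;m=(m&k).astype(np.uint8)
    n,l,s,c=cv2.connectedComponentsWithStats(m);return [(s[i].tolist(),c[i].round(1).tolist()) for i in range(1,n) if s[i][4]>=amin],l
E
python3 - <<'E'
from h import *
a=np.load("top0.npz");p,d=a['p'],a['d'];b=np.load("side0.npz")
print('red',blobs(p,'red',(200,220,290,350))[0]);print('green',blobs(p,'green',(200,220,290,350))[0])
print('brass',blobs(p,'brass',(200,220,340,350))[0])
bl,l=blobs(p,'plate',(205,215,280,350),200);print('plate',bl)
print('sred',blobs(b['p'],'red',(280,270,440,370))[0]);
for u,v in((243,277),(246,247),(241,314),(311,249),(230,320)):print(u,v,at("top",d,u,v).round(4))
c=cv2.resize(p[215:350,200:340],None,fx=4,fy=4,interpolation=cv2.INTER_CUBIC);cv2.imwrite("pics/crop0.png",c[:,:,::-1])
c=cv2.resize(b['p'][280:375,270:440],None,fx=4,fy=4,interpolation=cv2.INTER_CUBIC);cv2.imwrite("pics/crop1.png",c[:,:,::-1])
E
```

```text
red [([237, 272, 12, 13, 111], [242.7, 277.5])]
green [([224, 320, 24, 16, 248], [236.2, 328.0])]
brass [([295, 233, 32, 34, 570], [310.0, 248.4]), ([238, 237, 15, 21, 277], [245.0, 246.7])]
plate [([215, 225, 58, 119, 3120], [240.0, 283.9])]
sred [([354, 278, 15, 29, 356], [360.6, 292.1])]
243 277 [0.5808 0.1883 0.1076]
246 247 [0.6508 0.1913 0.0457]
241 314 [0.5138 0.1967 0.0619]
311 249 [0.647  0.0592 0.0399]
230 320 [0.504  0.2218 0.0364]
```

View pics/crop0.png

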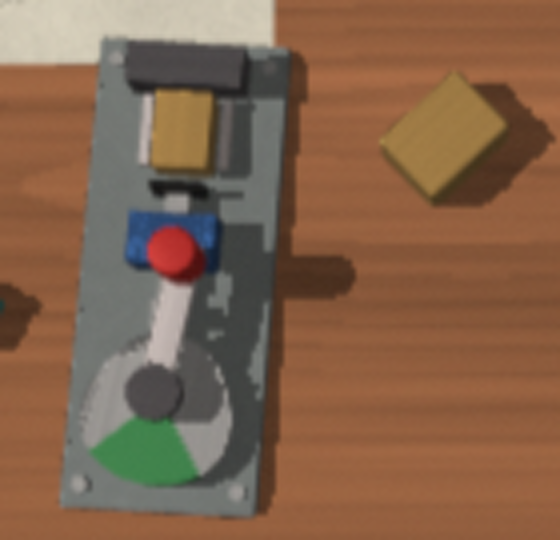

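View pics/crop1.png

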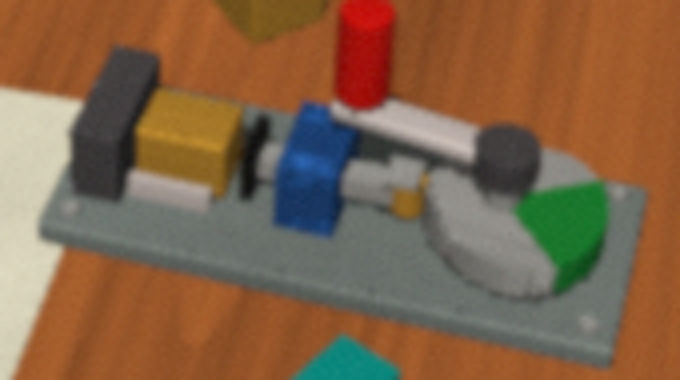

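The crops confirm the left clamp. The brass block is in its nest, its red grip top is at about (243,277), the hub at (238.5,313), and the green dwell faces away from the block. Next I'll compute the geometry.

Run:
```python
from h import *
d=np.load("top0.npz")['d']
f=lambda x,y,z:onz("top",200+(x-1.5)/4,215+(y-1.5)/4,z)
for x,y in((154,391),(175,250)):print(at("top",d,200+x/4,215+y/4))
tl,tr,br,bl=[f(*c,.012) for c in((103,38),(290,48),(255,517),(62,507))]
print(tl,tr,br,bl)
ax=(tl+tr-bl-br)[:2];L=np.linalg.norm(ax)/2;ax/=2*L;print('len',L,'yaw',np.arctan2(ax[1],ax[0]))
g=f(175,250,.112);hub=f(154,391,.063);blk=f(183,130,.042)
print('grip',g,'hub',hub,'blk',blk)
r=(g-hub)[:2];print('r',np.hypot(*r),'crank',np.arctan2(r[1],r[0])-np.arctan2(ax[1],ax[0]))
r=(blk-hub)[:2];print('blk along',r@ax,'lat',ax[0]*r[1]-ax[1]*r[0])
# grip across views: side mask centre z~.089
print('side grip', onz("side",360.6,292.1,.089))
# side-plane hub
print('side hub',onz("side",270+507/4,280+135/4,.063))
```

```text
[0.5156038  0.2005246  0.07034291]
[0.57917129 0.18627035 0.11229997]
[0.7064211  0.23972484 0.012     ] [0.70049026 0.14137968 0.012     ] [0.45696919 0.15669914 0.012     ] [0.4627839  0.25448371 0.012     ]
len 0.24404297782464832 yaw -0.06166416178951757
grip [0.57993833 0.18703614 0.112     ] hub [0.51693303 0.20226041 0.063     ] blk [0.6512823  0.19304824 0.042     ]
r 0.06481857046060632 crank -0.17542602107475425
blk along 0.1346616296751416 lat -0.0009153828192664561
side grip [0.57993892 0.18893913 0.089     ]
side hub [0.51654115 0.19787681 0.063     ]
```

```bash
python3 -m inch '[1.85,3.88,0,0,1.85,3.88,0,0,1.85,3.88,0,0,1.85,3.88,0,0,1.85,3.88,0,0,1.85,3.88,0,0,1.85,3.88,0,0,1.85,3.88,0,0,1.85,3.88,0,0,1.85,3.88,0,0,1.85,3.88,0,0,1.85,3.88,0,0,1.85,3.88,0,0,1.85,3.88,0,0,1.85,3.88,0,0,1.85,3.88,0,0,1.85,3.88,0,0,1.85,3.88,0,0,1.85,3.88,0,0,1.85,3.88,0,0]' 100 60
```

```text
t: 2.6
tcp_pos: [0.5803, 0.1887, 0.2498]
tool_rot: [0.985, 0.171, -0.001, 0.0]
force: [0.4, -0.2, 0.5]
finger_gap: 0.996
```

```bash
python3 -m inch '[0,0,0,0,0,0,0,0]' 70
python3 - <<'E'
from h import *
from station import manip
for n in("top","side"):
    p,d=optics.snapshot(n); cv2.imwrite(f"pics/{n}1.png",p[:,:,::-1])
s=manip.sense();print(s['t'],s['tcp_pos'],s['tool_rot'],s['q'],s['force'],s['finger_gap'])
E
```

```text
t: 2.85
tcp_pos: [0.5793, 0.1871, 0.2496]
tool_rot: [0.985, 0.171, -0.001, 0.0]
force: [0.3, -0.4, 0.5]
finger_gap: 0.702
2.95 [0.57939481 0.18641328 0.24998865] [ 9.85431219e-01  1.70072761e-01 -7.45240245e-04  1.13657668e-04] [ 1.28014863e-01  5.06209267e-01  1.47455871e+00 -3.17102319e-04
  1.16230406e+00  1.35713026e+00] [-0.17273917  0.42869872 -0.10463079] 0.6998116075376883
```

View pics/side1.png

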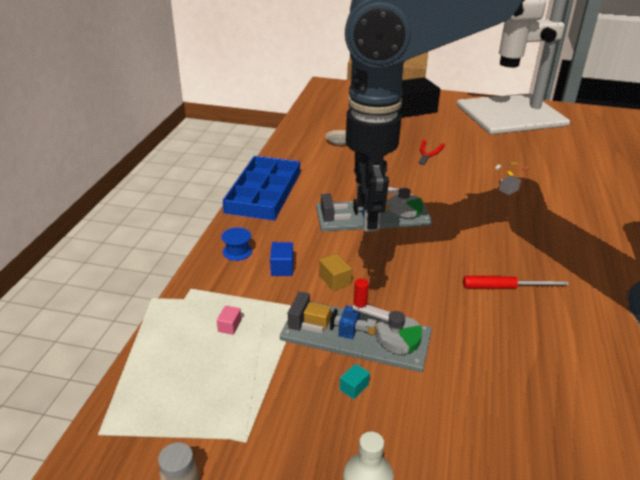

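The side view shows the gripper above the left clamp, with the grip untouched at (361,293). I'll descend to z = 0.092 and close.

```bash
python3 -m inch '[0,0,-4,0,0,0,-4,0,0,0,-3,0,0,0,-2,0,0,0,-1.5,0,0,0,-1.3,0,0,0,0,0]' 70 60 && python3 -m inch '[0,0,0,0,0,0,0,0,0,0,0,0,0,0,0,0,0,0,0,0,0,0,0,0]' 0 60;  python3 - <<'E'
from h import *
for n,b in(("top",(180,200,320,360)),("side",(270,140,470,380))):
    p,d=optics.snapshot(n);x0,y0,x1,y1=b
    cv2.imwrite(f"pics/{n}2.png",cv2.resize(p[y0:y1,x0:x1],None,fx=2.4,fy=2.4)[:,:,::-1])
E
```

```text
t: 3.82
tcp_pos: [0.5796, 0.187, 0.0916]
tool_rot: [0.985, 0.17, -0.001, -0.0]
force: [0.3, 0.2, 0.5]
finger_gap: 0.697
t: 4.58
tcp_pos: [0.5805, 0.1877, 0.0933]
tool_rot: [0.985, 0.171, 0.001, -0.0]
force: [-1.4, 0.1, 6.1]
finger_gap: 0.266
```

View pics/side2.png

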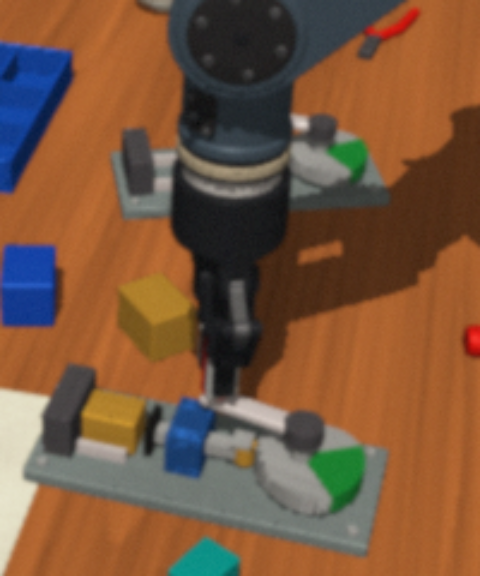

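The grip is held: the opening is about 22.6 mm and the side view shows the fingers around it at (215,360 in the crop). Now I'll work out the arc, clockwise, since that way is shorter.

Run:
```python
import numpy as np
c=np.array([.516,.2005]);s=np.array([.58,.188]);r=np.hypot(*(s-c));a=np.arctan2(*(s-c)[::-1]);print(r,a)
R=.065+(r-.065)*np.linspace(1,0,21)
th=a-np.linspace(0,3.0,21);P=c+np.c_[R*np.cos(th),R*np.sin(th)]
q=np.round(P*100,1);D=np.diff(q,axis=0);print(D.round(1).tolist());print(q[10],q[-1])
```

```text
0.06520927848090326 -0.19288431225797498
[[-0.3, -0.9], [-0.4, -0.9], [-0.5, -0.9], [-0.6, -0.7], [-0.8, -0.6], [-0.8, -0.5], [-0.9, -0.4], [-0.9, -0.3], [-1.0, -0.1], [-1.0, 0.1], [-0.9, 0.2], [-1.0, 0.3], [-0.8, 0.5], [-0.8, 0.6], [-0.7, 0.7], [-0.5, 0.8], [-0.5, 0.8], [-0.3, 0.9], [-0.2, 1.0], [0.0, 1.0]]
[50.8 13.6] [45.1 20.4]
```

```bash
python3 -m inch '[-0.3,-0.9,0,0,-0.4,-0.9,0,0,-0.5,-0.9,0,0,-0.6,-0.7,0,0,-0.8,-0.6,0,0]'; python3 -m inch '[-0.8,-0.5,0,0,-0.9,-0.4,0,0,-0.9,-0.3,0,0,-1.0,-0.1,0,0,-1.0,0.1,0,0]'; python3 -m inch '[0,0,0,0]'
```

```text
t: 5.3
tcp_pos: [0.5529, 0.1489, 0.0932]
tool_rot: [0.985, 0.17, -0.0, -0.002]
force: [-4.4, 7.9, 7.3]
finger_gap: 0.266
t: 5.92
tcp_pos: [0.5102, 0.1388, 0.0933]
tool_rot: [0.986, 0.169, 0.004, -0.002]
force: [3.7, 14.7, 2.5]
finger_gap: 0.264
t: 6.05
tcp_pos: [0.5094, 0.1389, 0.0933]
tool_rot: [0.986, 0.169, 0.003, -0.002]
force: [0.5, 14.9, 3.3]
finger_gap: 0.264
```

The radial force of 15 N shows the true axis is about 3 mm farther in +y. I'll correct for that along the rest of the arc.

```bash
python3 -m inch '[-0.9,0.4,0,0,-1.0,0.4,0,0,-0.8,0.6,0,0,-0.8,0.6,0,0,-0.7,0.7,0,0]'; python3 -m inch '[-0.5,0.8,0,0,-0.5,0.8,0,0,-0.3,0.9,0,0,-0.2,1.0,0,0,0,1.0,0,0,0,0,0,0,0,0,0,0]'
python3 - <<'E'
from h import *
for n,b in(("top",(180,200,320,360)),("side",(270,140,470,380))):
    p,d=optics.snapshot(n);x0,y0,x1,y1=b
    cv2.imwrite(f"pics/{n}3.png",cv2.resize(p[y0:y1,x0:x1],None,fx=2.4,fy=2.4)[:,:,::-1])
E
```

```text
t: 6.68
tcp_pos: [0.4675, 0.1622, 0.0932]
tool_rot: [0.985, 0.171, 0.002, 0.0]
force: [2.6, 0.7, 6.0]
finger_gap: 0.267
t: 7.55
tcp_pos: [0.4525, 0.2076, 0.0933]
tool_rot: [0.985, 0.171, 0.002, 0.0]
force: [1.5, 1.4, 8.0]
finger_gap: 0.265
```

View pics/side3.png

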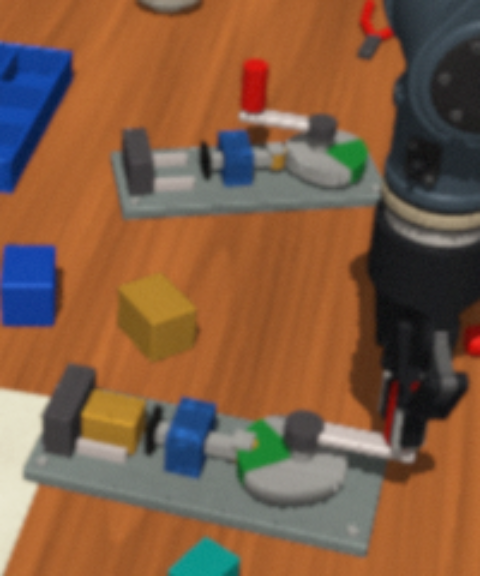

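The green dwell is at the roller (crop 260,445) and the arm points away from the block. The angle agrees with the clamp's axis to within 0.01 rad. I'll release and retreat upwards.

```bash
python3 -m inch '[0,0,0,0,0,0,0,0,0,0,0,0,0,0,0,0]' 65; python3 -m inch '[0,0,2,0,0,0,3,0,0,0,4,0,0,0,5,0,0,0,4,0,0,-5,0,0,0,-5,0,0,0,-5,0,0,0,-5,0,0,0,-5,0,0,0,-5,0,0,0,0,0,0,0,0,0,0]'
python3 - <<'E'
from h import *
for n,b in(("top",(180,200,320,360)),("side",(270,240,470,380))):
    p,d=optics.snapshot(n);x0,y0,x1,y1=b
    np.savez(n+"4.npz",p=p,d=d)
    cv2.imwrite(f"pics/{n}4.png",cv2.resize(p[y0:y1,x0:x1],None,fx=3.7,fy=3.7,interpolation=cv2.INTER_CUBIC)[:,:,::-1])
    print(n,blobs(p,'brass',(200,220,290,350) if n=='top' else (280,280,340,350))[0],blobs(p,'red',(200,220,480,350) if n=='top' else (270,150,440,380))[0])
E
```

```text
t: 8.15
tcp_pos: [0.4508, 0.2073, 0.0921]
tool_rot: [0.985, 0.171, -0.0, 0.0]
force: [-0.1, 0.4, 0.2]
finger_gap: 0.652
t: 9.78
tcp_pos: [0.4505, -0.0921, 0.272]
tool_rot: [0.985, 0.17, -0.0, -0.001]
force: [0.4, -0.7, 0.2]
finger_gap: 0.643
top [([238, 236, 15, 20, 275], [245.0, 245.7])] [([439, 251, 16, 14, 153], [447.2, 257.9]), ([226, 340, 13, 10, 104], [231.9, 345.0])]
side [([323, 280, 17, 11, 137], [332.7, 284.2]), ([302, 301, 27, 27, 504], [315.0, 313.1])] [([420, 150, 20, 7, 72], [429.7, 152.3]), ([371, 165, 11, 22, 209], [375.6, 175.2]), ([430, 298, 10, 29, 227], [435.5, 312.8])]
```

View pics/top4.png

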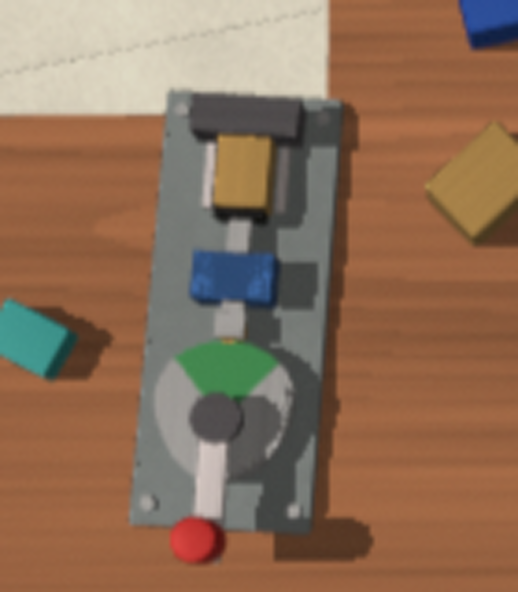

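View pics/side4.png

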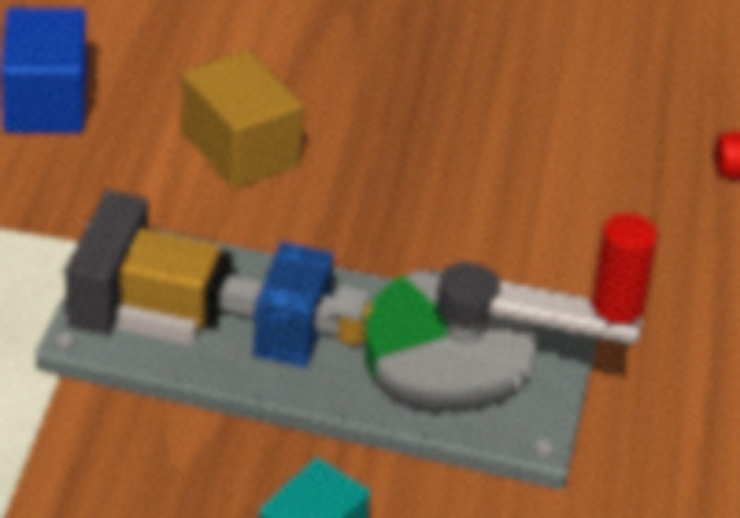

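The pictures show the dwell centred under the roller (side crop 385,320), the pad on the block, and the block against the jaw and down in its nest. The spare grip is unmoved at (447,258), and the gripper is clear.

```bash
python3 -m inch '[0,0,0,0,0,0,0,0]'
python3 - <<'E'
from station import job
job.sign_off()
E
```

```text
t: 10.12
tcp_pos: [0.4511, -0.0917, 0.2724]
tool_rot: [0.985, 0.171, -0.0, -0.0]
force: [-0.1, -0.3, -0.9]
finger_gap: 0.656
the job is handed in; nothing more can be done
```

I turned the crank of the left clamp, the one with the smaller brass block in its nest, clockwise by about 3.0 rad. I then let go, moved clear and handed the job in at about 10 s.

**Clamp:** In the last pictures the crank arm points straight away from the block and has not sprung back. The green dwell is centred under the roller, the pad is on the block, and the block is flat in its nest against the jaw. The block moved about 1 pixel (roughly 2 mm) towards the jaw, which fits its starting gap of 1 to 3 mm. I judged this by eye and pixel shift; I did not measure the follower travel or the block's final distance from the camshaft.

**Empty clamp:** Its grip was still at its starting position in the top view, and the gripper never went near it.

**One disagreement:** Halfway round, the sideways force rose to about 15 N because my first estimate of the camshaft axis was about 3 mm off in y. I corrected the rest of the arc, and the sideways force fell to about 2 N.

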